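Put the height setter away in the roll-top tool cabinet

ROBOT

A 6-joint arm with a two-finger parallel gripper is mounted at the origin on the work surface. World frame = base frame: x ahead of the robot, y to its left, z up, the work surface at z = 0. Lengths are in m, angles in degrees, forces in N, time in s.
With the tool pointing down it reaches from about 0.35 to 0.875 m from the base axis. Payload 4.2 kg.
Tool frame: the origin (TCP) lies midway between the tips of the shut fingers; the grasp point (between the pads) lies r.pinch_z behind it (r.pinch_z is the distance from the TCP to the grasp point, in m); z points along the fingers, y is the direction in which the jaws open and shut (so a half turn about z gives the same grasp; the last joint's range is limited). The gripper opens to 87 mm and grips with 3 to 60 N. Pads are 19 mm wide; open, the fingers measure 117 mm over their backs; the gripper's body (75 mm by 190 mm) begins 51 mm behind the grasp point.
Start: joints at [81.738, 22.042, 0.453, 0, -68.411, -14.817], TCP at [0.245, 0.575, 0.223] pointing down, gripper open.
Joint ranges: [-179.83, 179.83], [-69.29, 118.12], [-61.27, 80.66], [-181.25, 117.63], [-171.15, -9.14], [-177.46, 177.46]. Speed limits (degrees/s): [159.86, 159.86, 180, 180, 180, 180].

INTERFACE

Orientations are given as a 3x3 rotation matrix whose columns are the frame's x, y, z axes.
In Python, from station import r gives the robot as it stands. The module is installed in compiled form; this text tells all that it offers.
- The arm moves only by the tool play_rows, never from a script. Its argument "deltas" is a list of rows, each a list of 7 numbers: the shift along the tool's x, y, z in units of 25 mm (1.0 is 25 mm), then the turn, a rotation vector about the tool's x, y, z in units of 5 degrees (1.0 is 5 degrees), then the finger opening in mm, from 0 to 87. In form: [[tx, ty, tz, wx, wy, wz, fingers], ...]. A call has 1 to 12 rows; each row is the pose to reach, as a shift and turn from the pose commanded when the call began, along the tool's axes at that moment; what a row does not reach only later rows make up. A row lasts 1/10 s, in which the tool goes at most 50 mm and 8.59 degrees, less where a joint would pass 70% of its speed; a pose out of reach is approached as far as the arm can. A call with a gripper value outside its range is refused whole. The fingers move at their own pace and stop on an object; the grip force is fixed at half the most. Time passes only in rows, so rows that repeat a pose let the fingers close. It gives the time, the measured TCP pose, the force and the opening at its end, in the units of the state.
- r.sense(): the state, without advancing time (a new reading comes with each control period).
- r.capture(name): name is "scene" or "top" or "wrist"; returns a dict with "pixels" (420x560x3 uint8, red, green, blue), "camera_matrix" (3x3 intrinsics, pixels), "R" (3x3) and "t" (3): a world point X has camera coordinates R X + t; the wrist camera has in their place "T_tool_cam" (4x4, takes a point from camera to tool coordinates, whose origin is the TCP and whose axes are the flange's). Camera axes: x right, y down, z forward; pixel columns grow to the right and rows downward; lengths in m; the calibration is good to about 2 mm. A picture is of the moment at which its call begins: read the wrist's pose just before it. There is no depth.
- r.finish_job(): hands the job in, once; it reports no verdict.
Trained networks look in the newest picture that a camera, given by its name, has taken for a name from the list of things; names that differ only in an ending like _2 or _b are one class to them, and where a whole thing is asked for, a point or a joint stands for the part that bears it (a point fixed in the world has none). Each returns a list of dicts, best first, with "score" (0 to 1); they miss things now and then, are a little off and sometimes report something else, mostly with a low value. They report only what shows in the picture. A call takes as long as a camera call. They do not tell look-alikes from the thing itself.
- r.spot_in(camera, target): "centre" ([x, y, z] in m, in world coordinates, good to about 4 mm: the middle of the surface that is visible of it).
- r.cut_out(camera, target): "region" (420x560 bool, what is visible of it).
The state is a dict: "time_s": time; "joints": joint angles; "joint_velocities": joint speeds; "effort": joint torques, N m; "tcp_pos": TCP position; "ee_rot": TCP orientation; "wrist_force": force on the tool from outside, world axes, zero at the start; "moment": the same for the moment, N m; "gripper_width": opening from 0.0 (shut) to 1.0 (fully open).
Only numpy, scipy, OpenCV 4.12 (cv2) and the standard library are available. Lean on these libraries where they do the work, as an engineer would, in place of code of your own. Each camera call takes 0.05 s, during which the arm holds its last target.

TASK

Raise the roll-top cabinet's slatted shutter all the way up to its stop, so that it stays open by itself once let go. Then put the gold height setter from the bench away inside, standing upright in the one red pocket that is empty, without moving the toolholders in the other two pockets or the billets on the bench. Leave the shutter open.

Things in the scene. Friction and masses are not known exactly. Their poses are not given: they have to be found in the camera images.
- cabinet: Roll-top tool cabinet: clear sides with pale edge trim and blue foot, 452 mm wide, fixed. Origin: on the bench, below the shutter's axis; x = into the cabinet (the front faces -x), y = your left as you look in, z up. From x -216 to 178 mm, 276 mm tall. Inner floor 30 mm up. In front a dark sill 46 mm high (x -206 to -194 mm). 420 mm inside between the 16 mm side panels. Rear: fixed clear plastic.
- shutter (a joint): Shutter's turn along its curved side tracks, rad: 0 shut (rail on the sill), 1.012 up at the end stop. Track: circle of radius 200 mm about the cabinet's y line at x 0, z 60 mm. 12 slats, 0.8 kg; lifting takes 6 to 9 N along the track low down, about 1 to 2 N near the top. Let go lower down, it slides shut; above about 0.87 rad its overhang at the back lets it stay.
- rail_edge (a point): Middle of the lower edge of the shutter's bottom rail (dark grey, 29 mm tall, 10 mm thick, full width), moves with the shutter: at cabinet x -200, z 52 mm when shut, x -113, z 225 mm when fully up. Open, the shutter is the roof over the pockets and this edge is its front; over the pockets its underside is 240 to 255 mm up.
- pull (a point): Grip point on the shutter's pull, moves with it. The pull: a black fin in the middle of the bottom rail, 16 mm thick along cabinet y, 24 mm tall, 44 mm proud of the rail's outer face, pointing radially out from the track's axis (2 degrees above level when shut, 60 when open). This point is 25 mm out from that face: 230 mm from the axis, at cabinet x -230, z 68 mm when shut, x -115, z 259 mm when fully up.
- setter: Height setter: gold cylinder 40 mm in diameter and 46 mm tall with a dark foot, on top a smaller dark cap and steel button up to 55 mm; 0.35 kg. Stands upright on the open bench in front of the cabinet. Origin: centre of its underside, z up.
- pocket_1: Shallow round red pocket on the cabinet floor, with holder_1 in it. All three pockets: 72 mm across at the foot, recess 53 mm across at the mouth, its floor 6 mm and its rim 14 mm above the origin (centre of the underside, 30 mm above the bench). They stand in a row along cabinet y at x -65 mm, 85 mm apart, in an order that changes.
- pocket_2: Red pocket like pocket_1, holding holder_2 at the start; same frame.
- pocket_3: Red pocket like pocket_1, empty at the start: the place for the setter, whose underside then stands 6 mm above this origin; same frame.
- holder_1: Steel toolholder with a cutter upright in it, standing in pocket_1: 40 mm flange, 74 mm tall in all, 0.38 kg, loose. Origin: centre of its underside. Not to be moved.
- holder_2: Steel toolholder with a brass-coloured cutter, standing in pocket_2: 40 mm flange, 74 mm tall in all, 0.38 kg, loose. Origin: centre of its underside. Not to be moved.
- billet_big: Aluminium billet standing on the bench, 90 mm in diameter, 70 mm tall, loose. Origin: centre of its underside. Not to be disturbed.
- billet_flat: Flat aluminium billet on the bench, 80 mm in diameter, 30 mm tall, loose. Origin: centre of its underside. Not to be disturbed.
Mind the look-alikes: they are no part of the job. Leave any blue or green look-alike of the setter alone.

How it is judged (in metres and radians):
On the way:
1. the shutter is up at its stop (above 0.94 rad) and stays there, not held by the fingers (value of joint shutter above 0.94 rad and contact force between the fingers and cabinet below 0.2 N), for 0.3 s.
At the end, for the whole second after the job is handed in: Shutter up at its stop (above 0.94 of 1.012 rad) and staying there; setter upright (within 0.08 rad), at rest on the floor of the empty red pocket, within 9 mm of its centre; both toolholders upright, within 15 mm of their start (value of joint shutter above 0.94 rad and horizontal distance between setter and pocket_3 below 0.009 m and z of setter in the frame of pocket_3 between 0.003 and 0.009 m and angle between setter's own z axis and vertical below 0.08 rad and linear speed of setter below 0.02 m/s and distance of each of holder_1, holder_2 from where it was at the start of the episode below 0.015 m and angle between each of holder_1, holder_2's own z axis and vertical below 0.15 rad); the robot touches nothing.
It fails at once if a toolholder in the cabinet is knocked over or moved (over 20 mm) (distance of any of holder_1, holder_2 from where it was at the start of the episode above 0.02 m).
It fails at once if a billet is disturbed (moved over 20 mm) (distance of any of billet_big, billet_flat from where it was at the start of the episode above 0.02 m).
It also fails if it takes over 72 s, if anything falls off the work surface, if the arm or the gripper's body presses on something with over 40 N, if the wrist force passes 120 N, or if a joint passes its speed limit or range.

## Working session

There is one attempt and no reset: what is moved stays moved. The work goes in short steps, Python scripts to look and compute and a tool call to move; the robot and the scene stay as the last step left them, time stands still between calls to the robot, and variables do not carry over. Pictures are saved under pics/ and viewed, and the job is handed in when it is done.

Besides the shell and the picture viewer there is one more tool, called after "Call:" as a command line: name --pt "numbers of a row" for each row, then --argument value for the rest. play_rows: Moves the arm, as the interface text tells. Its arguments: {"type":"object","properties":{"deltas":{"type":"array","items":{"type":"array","items":{"type":"number"}}}},"required":["deltas"]}

```bash
mkdir -p pics; python3 - <<'E'
from station import r
import cv2,numpy as np
s=r.sense();print(s, r.pinch_z)
for n in ["scene","top","wrist"]:
    c=r.capture(n);cv2.imwrite(f"pics/a_{n}.png",c["pixels"][:,:,::-1])
    print(n,c["camera_matrix"],c.get("R"),c.get("t"),c.get("T_tool_cam"))
    for t in ["cabinet","setter","pocket_3","holder_1","billet_big","billet_flat","pull","rail_edge"]:
        print(t,[(np.round(d["centre"],3),round(d["score"],2)) for d in r.spot_in(n,t)])
print(r.sense()["time_s"])
E
```

```text
{'time_s': 0.0, 'joints': array([ 8.17386561e+01,  2.20922506e+01,  3.80203051e-01, -2.88443902e-02,
       -6.84128735e+01, -1.48154892e+01]), 'joint_velocities': array([ 0.00756049,  0.02072288,  0.0060487 ,  0.03721055,  0.06724173,
       -0.07893643]), 'effort': array([ 2.36120641e-04, -3.90668750e+01,  1.87408215e+01,  4.21988055e+00,
        1.11978175e-02, -1.78773894e-04]), 'tcp_pos': array([0.2447353 , 0.57443092, 0.2214472 ]), 'ee_rot': array([[ 9.19907285e-01, -3.92135161e-01, -7.76536106e-04],
       [-3.92135915e-01, -9.19904916e-01, -2.09034990e-03],
       [ 1.05360313e-04,  2.22743580e-03, -9.99997514e-01]]), 'wrist_force': array([-0.86551016,  0.30950928, -0.26392782]), 'moment': array([-0.04389255,  0.0024456 ,  0.0283642 ]), 'gripper_width': 1.0020053225854593} 0.0187
scene [[400.60717381   0.         270.33638691]
 [  0.         400.60717381 213.74104006]
 [  0.           0.           1.        ]] [[ 0.26940281 -0.96301084 -0.00567905]
 [-0.9167613  -0.25464969 -0.30773731]
 [ 0.2949082   0.08811163 -0.95145441]] [-0.25390891  0.480629    0.69438346] None
cabinet
[... 984 characters left out ...]
 [(array([ 0.694, -0.36 ,  0.072]), 0.72)]
billet_flat [(array([ 0.604, -0.443,  0.028]), 0.7)]
pull [(array([0.525, 0.045, 0.219]), 0.85)]
rail_edge [(array([0.528, 0.051, 0.214]), 0.75)]
wrist [[366.86967287   0.         277.36273378]
 [  0.         366.86967287 212.3883301 ]
 [  0.           0.           1.        ]] None None [[-5.98417771e-05 -9.54838073e-01 -2.97126658e-01  8.23753250e-02]
 [ 9.99999976e-01 -1.19695028e-04  1.83247085e-04  5.48146744e-05]
 [-2.10535877e-04 -2.97126640e-01  9.54838057e-01 -1.61933942e-01]
 [ 0.00000000e+00  0.00000000e+00  0.00000000e+00  1.00000000e+00]]
cabinet []
setter []
pocket_3 []
holder_1 []
billet_big []
billet_flat []
pull []
rail_edge []
1.35
```

```bash
python3 -c "
import cv2,numpy as np
a=cv2.imread('pics/a_scene.png');b=cv2.imread('pics/a_top.png')
cv2.imwrite('pics/a_scene2.png',cv2.resize(a,None,fx=1.4,fy=1.4));cv2.imwrite('pics/a_top2.png',cv2.resize(b,None,fx=1.4,fy=1.4))"
```

```text
(no output)
```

View pics/a_scene2.png

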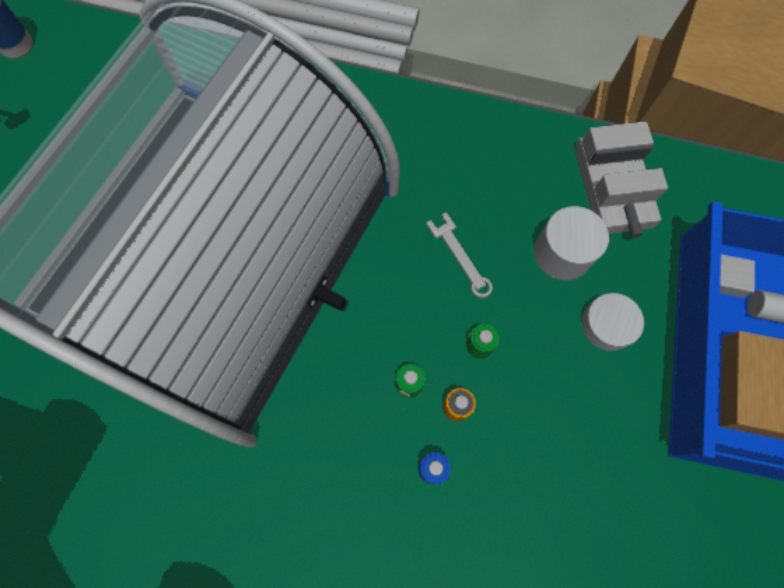

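View pics/a_top2.png

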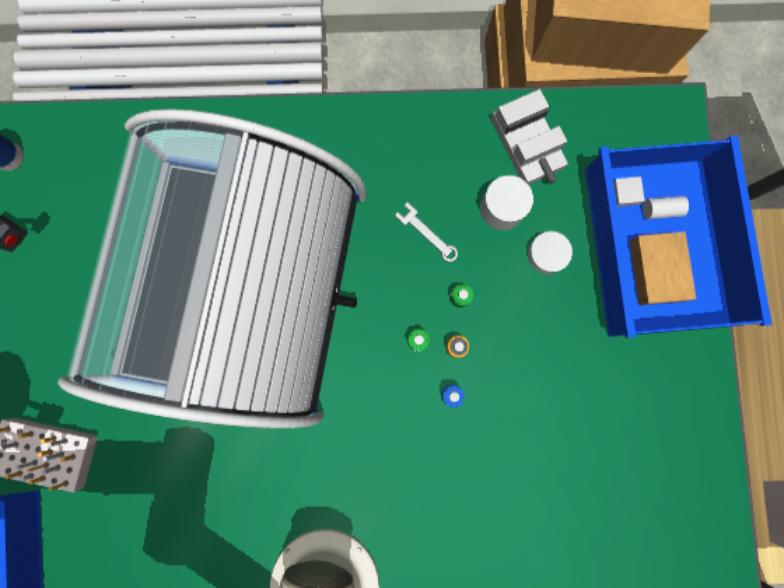

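View pics/a_wrist.png

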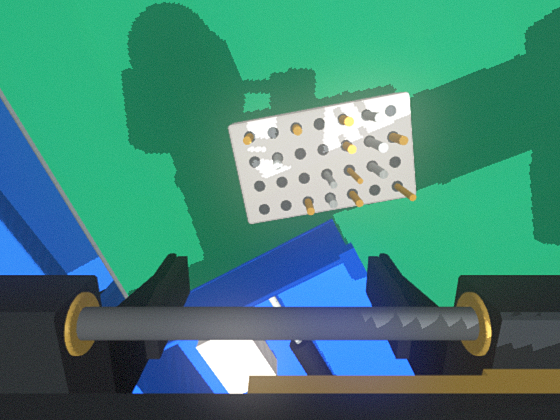

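The picture shows the cabinet on the left with its front facing world -y and the pull at top2 px (345,299). Setter candidates in scene2 are green (484,340), green (410,380), blue (435,468) and gold/orange (460,403). Only the last fits "gold". Next I fit the cabinet pose and enlarge the candidate.

```bash
cat > h.py <<'E'
import numpy as np,cv2
from station import r
def proj(c,X):
    X=np.atleast_2d(X);p=X@np.array(c["R"]).T+np.array(c["t"]);q=p@np.array(c["camera_matrix"]).T
    return q[:,:2]/q[:,2:]
def ray(c,uv,z):
    K=np.array(c["camera_matrix"]);R=np.array(c["R"]);t=np.array(c["t"])
    d=R.T@np.linalg.solve(K,[uv[0],uv[1],1]);o=-R.T@t
    return o+d*(z-o[2])/d[2]
def cab(p):
    x,y,a=p;c,s=np.cos(a),np.sin(a)
    return np.array([[c,-s,0],[s,c,0],[0,0,1]]),np.array([x,y,0])
E
python3 - <<'E'
from h import *
from scipy.optimize import minimize
cs={};ms={}
for n in ["scene","top"]:
    cs[n]=r.capture(n); d=r.cut_out(n,"cabinet"); m=d[0]["region"]; ms[n]=m
    print(n,d[0]["score"],m.sum())
    im=cs[n]["pixels"][:,:,::-1].copy(); im[m]=im[m]//2+np.array([0,0,127],np.uint8)
    cv2.imwrite(f"pics/mask_{n}.png",im)
    np.save(f"m_{n}.npy",m)
im=cs["scene"]["pixels"][:,:,::-1]
cv2.imwrite("pics/crop_set.png",cv2.resize(im[210:370,260:400],None,fx=4,fy=3.7,interpolation=cv2.INTER_CUBIC)[:600])
import pickle;pickle.dump(cs,open("cs.pkl","wb"))
E
```

```text
scene 0.96 60471
top 0.72 37021
```

View pics/mask_top.png

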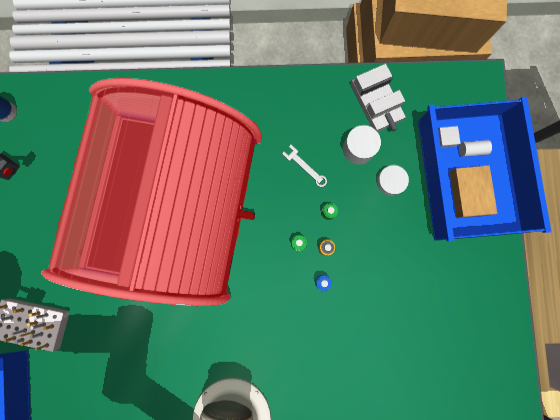

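View pics/mask_scene.png

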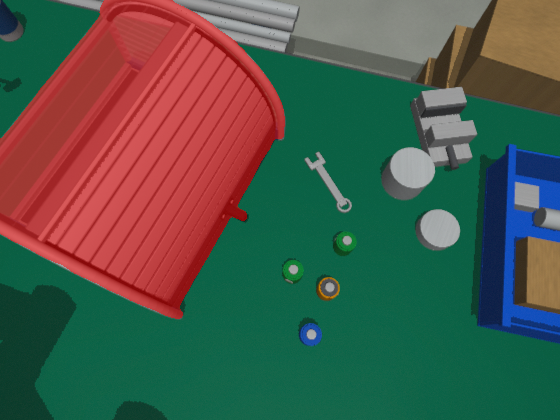

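View pics/crop_set.png

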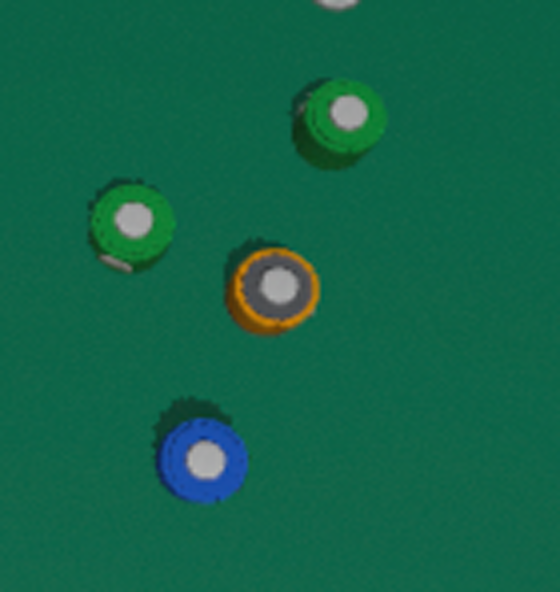

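```bash
cat > fit.py <<'E'
from h import *
import pickle
from scipy.optimize import minimize
cs=pickle.load(open("cs.pkl","rb"))
ms={n:np.load(f"m_{n}.npy") for n in cs}
def prism(R,xb,xf,y0,y1):
    th=np.linspace(0,np.pi,60);x=-R*np.cos(th);z=60+R*np.sin(th);k=x<=xb
    zz=60+np.sqrt(R*R-xb*xb)
    P=[(a,b) for a,b in zip(x[k],z[k])]+[(xb,zz),(xb,0),(-xf,0)]
    return np.array([(a,y,b) for y in (y0,y1) for a,b in P])/1000
parts=[prism(216,178,216,210,226),prism(216,178,216,-226,-210),prism(205,178,205,-215,215),
 np.array([(x,y,z) for x in(-205,-249) for y in (-8,8) for z in (56,80)])/1000]
S=4
def ras(p,n):
    R,t=cab(p);m=np.zeros((420*S//2,560*S//2),np.uint8)
    for P in parts:
        h=cv2.convexHull(proj(cs[n],P@R.T+t).astype(np.float32))
        cv2.fillConvexPoly(m,np.round((h*(S//2)+0.5)*16).astype(np.int32),1,shift=4)
    return m>0
big={n:cv2.resize(ms[n].astype(np.uint8),None,fx=S//2,fy=S//2,interpolation=cv2.INTER_NEAREST)>0 for n in ms}
def cost(p,ns=("scene","top")):
    return sum((ras(p,n)^big[n]).sum()/(S/2)**2 for n in ns)
for ns in [("scene","top"),("scene",),("top",)]:
    best=None
    for a in np.radians([70,80,90]):
        res=minimize(cost,[0.53,0.2,a],args=(ns,),method="Nelder-Mead",options=dict(initial_simplex=[[.53,.2,a],[.56,.2,a],[.53,.25,a],[.53,.2,a+.2]],xatol=1e-4,fatol=1))
        if best is None or res.fun<best.fun:best=res
    print(ns,np.round(best.x[:2],4),np.degrees(best.x[2]).round(2),best.fun)
    if len(ns)==2:
        np.save("cab.npy",best.x)
        for n in cs:
            im=cs[n]["pixels"][:,:,::-1].copy();e=ras(best.x,n)^big[n];im=cv2.resize(im,None,fx=S//2,fy=S//2)
            im[e]=(255,0,255);cv2.imwrite(f"pics/fit_{n}.png",cv2.resize(im,(800,600)))
E
python3 fit.py
python3 - <<'E'
from h import *
import pickle
cs=pickle.load(open("cs.pkl","rb"))
p=np.load("cab.npy");R,t=cab(p)
for n in cs:
    for q in [(-.230,0,.068),(-.249,0,.069)]: print(n,proj(cs[n],R@q+t))
print("setter scene",ray(cs["scene"],(260+280/4,210+287/3.7),.055), "top",ray(cs["top"],(459/1.4,346.5/1.4),.055))
print(R@(-.23,0,.068)+t, R@(-.115,0,.259)+t)
for y in(-.085,0,.085):print(R@(-.065,y,0)+t)
E
```

```text
('scene', 'top') [0.5653 0.1748] 78.23 2367.5
('scene',) [0.5648 0.1745] 78.4 1333.5
('top',) [0.5662 0.1776] 78.07 964.75
scene [[236.29979042 212.36695827]]
scene [[244.85934209 216.4894579 ]]
top [[246.27917812 214.83913788]]
top [[253.49285857 216.10907493]]
setter scene [ 0.42804938 -0.2595209   0.055     ] top [ 0.42983262 -0.25829594  0.055     ]
[ 0.51835406 -0.0504032   0.068     ] [0.54180988 0.06217933 0.259     ]
[0.63522124 0.09379133 0.        ]
[0.55200807 0.11112825 0.        ]
[0.4687949  0.12846516 0.        ]
```

View pics/fit_top.png

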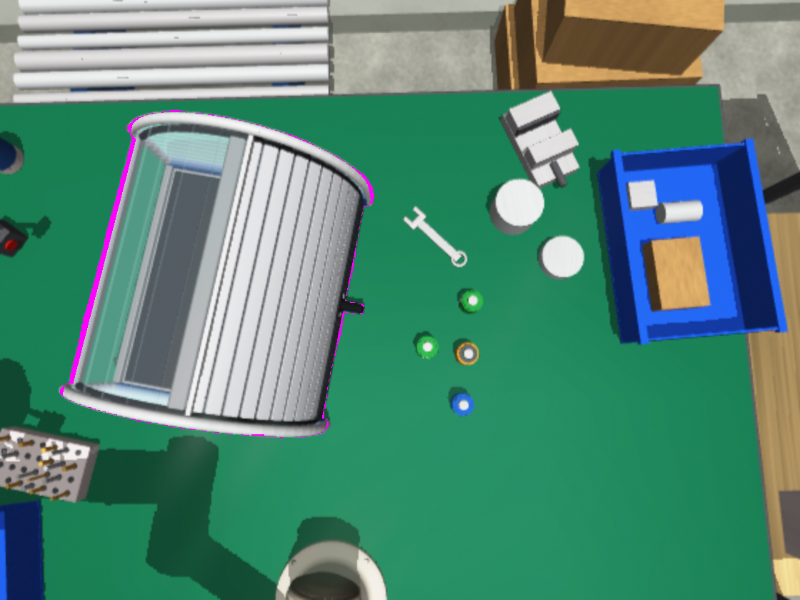

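The enlarged crop confirms the gold one, with a dark cap, at scene px (330,288), which gives world (0.429,-0.259). The cabinet fit agrees to about 2 mm, and the predicted pull pixels land on the black fin. I'll use one fixed tool orientation: jaws along cabinet y, tool 45° down.

```bash
cat > mv.py <<'E'
from h import *
from scipy.spatial.transform import Rotation as Ro
p=np.load("cab.npy");Rc,tc=cab(p)
def Rt(b):
    b=np.radians(b);s,c=np.sin(b),np.cos(b)
    return Rc@np.array([[-s,0,c],[0,1,0],[-c,0,-s]])
def C(*q): return Rc@np.array(q)+tc          # cabinet->world
def W2C(x): return Rc.T@(np.array(x)-tc)
def delta(pinch,R,ref=None):
    s=r.sense() if ref is None else None
    p0,R0=(s["tcp_pos"],s["ee_rot"]) if ref is None else ref
    tcp=np.array(pinch)+R[:,2]*r.pinch_z
    d=R0.T@(tcp-p0)/.025; w=Ro.from_matrix(R0.T@R).as_rotvec(degrees=True)/5
    return np.round(np.r_[d,w],2).tolist()
def st():
    s=r.sense();pin=s["tcp_pos"]-s["ee_rot"][:,2]*r.pinch_z
    print("t",s["time_s"],"pinch cab",W2C(pin).round(4),"w",pin.round(4),"F",s["wrist_force"].round(1),"g",round(87*s["gripper_width"],1),"j",s["joints"].round(1),
     "axcab",(Rc.T@s["ee_rot"][:,2]).round(3))
E
python3 - <<'E'
from mv import *
st()
R0=r.sense()["ee_rot"]
print(delta((.3,.5,.43),R0));print(delta((.42,.15,.43),Ro.from_euler('z',-40,degrees=True).as_matrix()@R0))
print(delta((.46,-.2,.38),Rt(90)));print(delta(C(-.33,0,.20),Rt(45)))
E
```

```text
t 1.55 pinch cab [0.3265 0.3952 0.2413] w [0.2449 0.575  0.2413] F [-0.6  0.8 -1. ] g 86.7 j [ 81.7  22.    0.5  -0.  -68.4 -14.8] axcab [ 0.  0. -1.]
[3.2, 1.9, -7.55, 0.0, 0.0, 0.0]
[13.1, 12.89, -7.55, 0.0, 0.0, 8.0]
[20.06, 25.15, -5.55, -0.0, 0.0, 15.74]
[20.55, 22.13, 1.43, 6.16, -7.51, 14.87]
```

Call:
play_rows --pt "3.2 1.9 -7.5 0 0 0 50" --pt "3.2 1.9 -7.5 0 0 0 50" --pt "3.2 1.9 -7.5 0 0 0 50" --pt "3.2 1.9 -7.5 0 0 0 50" --pt "13.1 12.9 -7.5 0 0 8 50" --pt "13.1 12.9 -7.5 0 0 8 50" --pt "13.1 12.9 -7.5 0 0 8 50" --pt "13.1 12.9 -7.5 0 0 8 50" --pt "13.1 12.9 -7.5 0 0 8 50" --pt "13.1 12.9 -7.5 0 0 8 50" --pt "13.1 12.9 -7.5 0 0 8 50" --pt "13.1 12.9 -7.5 0 0 8 50"

```text
time_s: 2.75
tcp_pos: [0.4201, 0.1468, 0.4109]
ee_rot: [[0.45, -0.893, 0.001], [-0.893, -0.45, 0.0], [0.0, -0.001, -1.0]]
wrist_force: [0.1, 0.5, -0.6]
gripper_width: 0.575
```

```bash
python3 - <<'E'
from mv import *
st()
print(delta((.46,-.2,.38),Rt(90)));print(delta(C(-.33,0,.20),Rt(45)))
E
```

```text
t 2.75 pinch cab [-0.057   0.1364  0.4296] w [0.42   0.1467 0.4296] F [ 0.1  0.5 -0.6] g 50.1 j [ 40.3  -0.7  -1.8   0.  -88.8 -13.6] axcab [ 0.001 -0.001 -1.   ]
[13.1, 4.82, 1.98, -0.02, 0.0, 7.71]
[11.53, 2.22, 8.96, 3.01, -8.65, 7.31]
```

Call:
play_rows --pt "13.1 4.8 2 0 0 7.7 50" --pt "13.1 4.8 2 0 0 7.7 50" --pt "13.1 4.8 2 0 0 7.7 50" --pt "13.1 4.8 2 0 0 7.7 50" --pt "13.1 4.8 2 0 0 7.7 50" --pt "13.1 4.8 2 0 0 7.7 50" --pt "11.5 2.2 9 3 -8.6 7.3 50" --pt "11.5 2.2 9 3 -8.6 7.3 50" --pt "11.5 2.2 9 3 -8.6 7.3 50" --pt "11.5 2.2 9 3 -8.6 7.3 50" --pt "11.5 2.2 9 3 -8.6 7.3 50" --pt "11.5 2.2 9 3 -8.6 7.3 50"

```text
time_s: 3.95
tcp_pos: [0.5001, -0.1337, 0.1816]
ee_rot: [[-0.151, -0.979, 0.14], [-0.692, 0.206, 0.692], [-0.707, 0.007, -0.708]]
wrist_force: [-0.1, -0.1, -0.5]
gripper_width: 0.576
```

```bash
python3 - <<'E'
from mv import *
st()
c=r.capture("wrist");s=r.sense();cv2.imwrite("pics/b_wrist.png",c["pixels"][:,:,::-1])
print(r.spot_in("wrist","pull"))
T=np.eye(4);T[:3,:3]=s["ee_rot"];T[:3,3]=s["tcp_pos"];T=np.linalg.inv(T@c["T_tool_cam"])
cc=dict(R=T[:3,:3],t=T[:3,3],camera_matrix=c["camera_matrix"])
for q in [(-.249,y,z) for y in(-.008,.008) for z in (.057,.081)]:print(proj(cc,C(*q)))
print(delta(C(-.29,0,.12),Rt(45)),delta(C(-.233,0,.068),Rt(45)))
E
```

```text
t 3.95 pinch cab [-0.3284  0.0008  0.1949] w [ 0.4975 -0.1466  0.1949] F [-0.1 -0.1 -0.5] g 50.1 j [-25.5  23.7  -1.5 -43.8 -81.6  26.9] axcab [ 0.707  0.004 -0.708]
[{'centre': [0.5272, -0.0121, 0.1082], 'score': 0.85}]
[[266.4994794  150.97169771]]
[[266.23017071 175.83966352]]
[[286.3020343  150.87615772]]
[[286.81244893 175.73839534]]
[1.11, -0.02, 3.26, 0.02, -0.07, -0.01] [0.95, -0.03, 6.34, 0.02, -0.07, -0.01]
```

View pics/b_wrist.png

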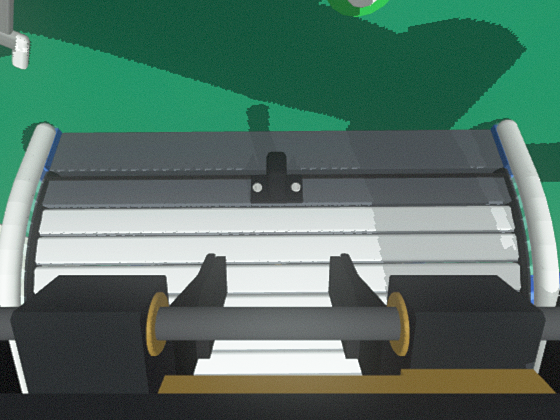

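The wrist view shows the fin at px (276,152–178) and the projection predicts x 266–286, y 151–176, so they match. I go in and grip.

Call:
play_rows --pt "1.1 0 3.2 0 0 0 50" --pt "1.1 0 3.2 0 0 0 50" --pt "0.95 0 6.3 0 0 0 50" --pt "0.95 0 6.3 0 0 0 50" --pt "0.95 0 6.3 0 0 0 50" --pt "0.95 0 6.3 0 0 0 8" --pt "0.95 0 6.3 0 0 0 8" --pt "0.95 0 6.3 0 0 0 8" --pt "0.95 0 6.3 0 0 0 8" --pt "0.95 0 6.3 0 0 0 8"

```text
time_s: 5.05
tcp_pos: [0.5199, -0.0399, 0.0569]
ee_rot: [[-0.143, -0.98, 0.142], [-0.696, 0.201, 0.689], [-0.704, -0.001, -0.711]]
wrist_force: [-0.7, -0.1, -0.8]
gripper_width: 0.205
```

```bash
python3 - <<'E'
from mv import *
st()
s=r.sense();q=W2C(s["tcp_pos"]-s["ee_rot"][:,2]*r.pinch_z)
rr=np.hypot(q[0],q[2]-.06);e0=np.arctan2(q[2]-.06,-q[0]);print(rr,e0)
for th in np.linspace(.1,1.03,10):
    e=e0+th;print(round(th,2),delta(C(-rr*np.cos(e),q[1],.06+rr*np.sin(e)),s["ee_rot"]))
E
```

```text
t 5.05 pinch cab [-0.2325  0.0006  0.0702] w [ 0.5173 -0.0527  0.0702] F [-0.7 -0.1 -0.8] g 17.8 j [-16.9  31.1 -10.  -50.5 -65.3  34.3] axcab [ 0.704  0.001 -0.711]
0.23273247301246275 0.04390936434603807
0.1 [-0.71, -0.0, -0.6, 0.0, 0.0, 0.0]
0.2 [-1.51, -0.0, -1.14, 0.0, 0.0, 0.0]
0.31 [-2.36, -0.0, -1.59, 0.0, 0.0, 0.0]
0.41 [-3.25, -0.0, -1.95, 0.0, 0.0, 0.0]
0.51 [-4.17, -0.01, -2.22, 0.0, 0.0, 0.0]
0.62 [-5.12, -0.01, -2.4, 0.0, 0.0, 0.0]
0.72 [-6.08, -0.01, -2.47, 0.0, 0.0, 0.0]
0.82 [-7.04, -0.01, -2.45, 0.0, 0.0, 0.0]
0.93 [-7.99, -0.02, -2.32, 0.0, 0.0, 0.0]
1.03 [-8.93, -0.02, -2.1, 0.0, 0.0, 0.0]
```

Call:
play_rows --pt "0 0 0 0 0 0 8" --pt "0 0 0 0 0 0 8" --pt "-0.36 0 -0.3 0 0 0 8" --pt "-0.71 0 -0.6 0 0 0 8" --pt "-1.1 0 -0.87 0 0 0 8" --pt "-1.5 0 -1.14 0 0 0 8" --pt "-1.93 0 -1.36 0 0 0 8" --pt "-2.36 0 -1.59 0 0 0 8" --pt "-2.8 0 -1.77 0 0 0 8" --pt "-3.25 0 -1.95 0 0 0 8"

```text
time_s: 6.05
tcp_pos: [0.525, -0.0163, 0.1495]
ee_rot: [[-0.142, -0.98, 0.142], [-0.697, 0.201, 0.689], [-0.703, -0.001, -0.711]]
wrist_force: [5.9, -1.3, -6.1]
gripper_width: 0.178
```

```bash
python3 - <<'E'
from mv import *
st()
c=r.capture("scene");cv2.imwrite("pics/c_scene.png",c["pixels"][:,:,::-1])
E
```

```text
t 6.05 pinch cab [-0.2084  0.0004  0.1628] w [ 0.5223 -0.0292  0.1628] F [ 5.9 -1.3 -6.1] g 15.5 j [-13.8  22.6  -7.6 -48.2 -70.4  23.6] axcab [ 0.703  0.001 -0.711]
```

View pics/c_scene.png

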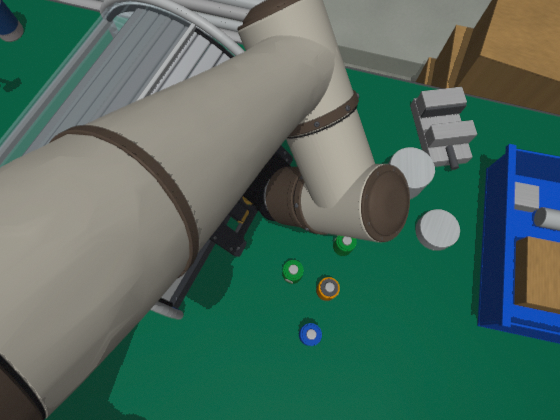

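The shutter is rising with the tool (z force −6 N, opening 15.5 mm on the fin). I carry on up the arc.

Call:
play_rows --pt "-0.46 0 -0.14 0 0 0 8" --pt "-0.92 0 -0.27 0 0 0 8" --pt "-1.4 0 -0.36 0 0 0 8" --pt "-1.87 0 -0.45 0 0 0 8" --pt "-2.35 0 -0.49 0 0 0 8" --pt "-2.83 0 -0.52 0 0 0 8" --pt "-3.3 0 -0.51 0 0 0 8" --pt "-3.8 0 -0.5 0 0 0 8" --pt "-4.27 0 -0.44 0 0 0 8" --pt "-4.74 0 -0.37 0 0 0 8" --pt "-5.2 0 -0.27 0 0 0 8" --pt "-5.6 0 -0.18 0 0 0 8"

```text
time_s: 7.3
tcp_pos: [0.544, 0.0755, 0.2488]
ee_rot: [[-0.144, -0.979, 0.142], [-0.701, 0.202, 0.684], [-0.699, -0.001, -0.715]]
wrist_force: [3.1, -23.7, -16.0]
gripper_width: 0.178
```

```bash
python3 - <<'E'
from mv import *
st()
s=r.sense();q=W2C(s["tcp_pos"]-s["ee_rot"][:,2]*r.pinch_z)
print(np.hypot(q[0],q[2]-.06),np.arctan2(q[2]-.06,-q[0])-.0439)
c=r.capture("top");cv2.imwrite("pics/d_top.png",c["pixels"][:,:,::-1])
E
```

```text
t 7.3 pinch cab [-0.1146  0.0006  0.2622] w [0.5413 0.0627 0.2622] F [  3.1 -23.7 -16. ] g 15.5 j [ -2.8  14.4  -3.4 -46.8 -71.3   6.6] axcab [ 0.699  0.001 -0.715]
0.2323558942096144 1.01136111351336
```

View pics/d_top.png

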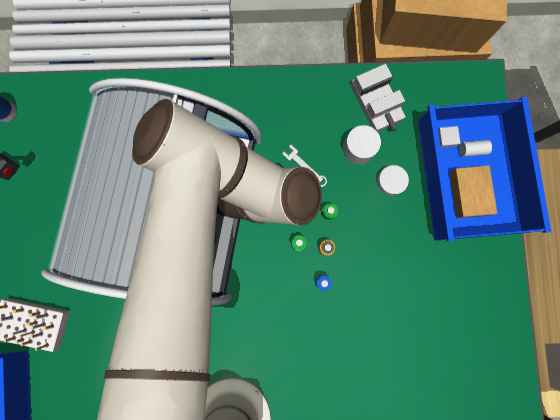

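At the stop: 1.011 rad, with the press force rising. I ease off, open the fingers and back out.

Call:
play_rows --pt "0.15 0 -0.05 0 0 0 8" --pt "0.15 0 -0.05 0 0 0 50" --pt "0.15 0 -0.05 0 0 0 50" --pt "0.15 0 -0.05 0 0 0 50" --pt "0.15 0 -0.05 0 0 0 50" --pt "0.15 0 -0.05 0 0 0 50" --pt "0.15 0 -1.5 0 0 0 50" --pt "0.15 0 -3 0 0 0 50" --pt "0.15 0 -4.5 0 0 0 50" --pt "0.15 0 -6 0 0 0 50" --pt "0.15 0 -6 0 0 0 50"

```text
time_s: 8.45
tcp_pos: [0.523, -0.0309, 0.3578]
ee_rot: [[-0.139, -0.979, 0.148], [-0.698, 0.203, 0.686], [-0.702, -0.008, -0.712]]
wrist_force: [0.5, -0.3, -0.6]
gripper_width: 0.571
```

```bash
python3 - <<'E'
from mv import *
st()
c=r.capture("wrist");cv2.imwrite("pics/e_wrist.png",c["pixels"][:,:,::-1])
for t in ["pocket_3","holder_1","pull","rail_edge"]: print(t,[(W2C(d["centre"]).round(3),d["score"]) for d in r.spot_in("wrist",t)])
c=r.capture("top");cv2.imwrite("pics/e_top.png",c["pixels"][:,:,::-1])
E
```

```text
t 8.45 pinch cab [-0.2231 -0.0005  0.3711] w [ 0.5202 -0.0438  0.3711] F [ 0.5 -0.3 -0.6] g 49.7 j [-14.5  11.1   7.5 -44.6 -89.    4.9] axcab [ 0.702 -0.005 -0.712]
pocket_3 [(array([-0.086,  0.083,  0.041]), 0.9), (array([-0.073, -0.083,  0.039]), 0.6), (array([-0.084,  0.001,  0.037]), 0.58)]
holder_1 [(array([-0.074,  0.085,  0.062]), 0.89), (array([-0.075,  0.002,  0.065]), 0.87)]
pull []
rail_edge [(array([-0.092,  0.013,  0.243]), 0.74)]
```

View pics/e_wrist.png

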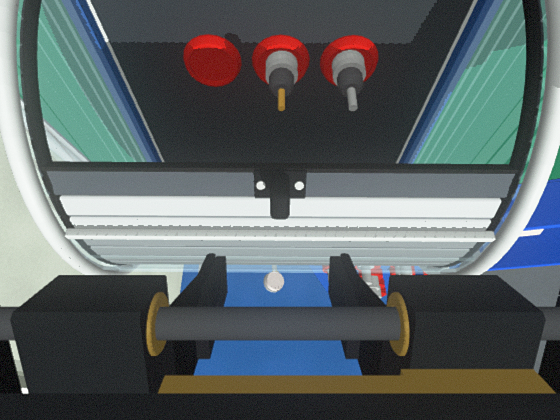

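View pics/e_top.png

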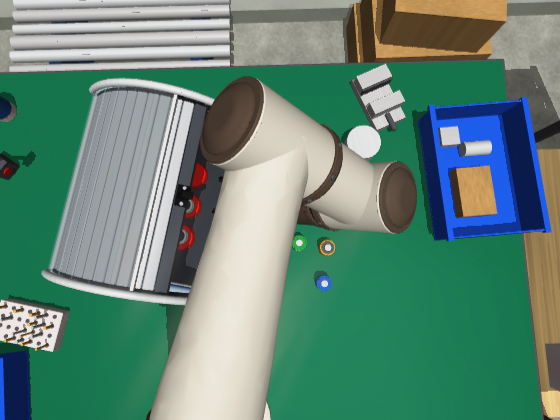

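The shutter stays open unheld. The empty red pocket is at wrist px (213,60), cabinet y ≈ −0.085, and the holders are at y 0 and +0.085. Now I refine the pocket position from its red outline, and the setter's from both fixed cameras.

```bash
cat > pk.py <<'E'
from mv import *
from scipy.optimize import minimize
def wcam(c,s):
    T=np.eye(4);T[:3,:3]=s["ee_rot"];T[:3,3]=s["tcp_pos"];T=np.linalg.inv(T@c["T_tool_cam"])
    return dict(R=T[:3,:3],t=T[:3,3],camera_matrix=c["camera_matrix"])
def redmask(im):
    i=im.astype(int);return ((i[...,0]>70)&(i[...,0]>2.2*i[...,1])&(i[...,0]>2.2*i[...,2])).astype(np.uint8)
def sil(cc,parts,shape=(420,560),S=4):
    m=np.zeros((shape[0]*S,shape[1]*S),np.uint8)
    for P in parts:
        h=cv2.convexHull(((proj(cc,P)+.5)*S).astype(np.float32));cv2.fillConvexPoly(m,np.round(h*16).astype(np.int32),1,shift=4)
    return m>0
def circ(x,y,z,R):
    t=np.linspace(0,2*np.pi,60);return np.c_[x+R*np.cos(t),y+R*np.sin(t),0*t+z]
def fit(cc,mask,parts,x0):
    big=cv2.resize(mask,None,fx=4,fy=4,interpolation=cv2.INTER_NEAREST)>0
    f=lambda q:(sil(cc,parts(q[0],q[1]))^big).sum()/16
    o=minimize(f,x0,method="Nelder-Mead",options=dict(initial_simplex=[x0,[x0[0]+.01,x0[1]],[x0[0],x0[1]+.01]],xatol=1e-4,fatol=.2))
    return o.x,o.fun,mask.sum()
pocket=lambda x,y:[np.r_[circ(x,y,.030,.036),circ(x,y,.044,.030)]]
E
python3 - <<'E'
from pk import *
import pickle
s=r.sense();c=r.capture("wrist");cc=wcam(c,s)
m=redmask(c["pixels"]);n,l,st_,ce=cv2.connectedComponentsWithStats(m)
print([ (a.tolist(),b.round(0)) for a,b in zip(st_,ce) if a[4]>200])
k=l[60,213];mm=(l==k).astype(np.uint8)
x,f,a=fit(cc,mm,pocket,C(-.065,-.085,0)[:2]);print("pocket w",x,"cab",W2C([*x,0]),f,a, "pred",C(-.065,-.085,0))
np.save("pocket.npy",x)
cs=pickle.load(open("cs.pkl","rb"))
for nme in cs:
    im=cs[nme]["pixels"].astype(int);mk=((im[...,0]>90)&(im[...,0]>1.25*im[...,1])&(im[...,2]<.5*im[...,0])).astype(np.uint8)
    u=proj(cs[nme],[.429,-.259,.04])[0];z=np.zeros_like(mk);a,b=int(u[1]),int(u[0]);z[a-16:a+16,b-16:b+16]=mk[a-16:a+16,b-16:b+16]
    z=cv2.morphologyEx(cv2.morphologyEx(z,cv2.MORPH_CLOSE,np.ones((3,3))),3,np.ones((1,1)))
    h=cv2.convexHull(cv2.findNonZero(z));zz=np.zeros_like(z);cv2.fillConvexPoly(zz,h,1)
    x,f,aa=fit(cs[nme],zz,lambda x,y:[np.r_[circ(x,y,.046,.02),circ(x,y,.008,.02)]],[.429,-.259]);print("setter",nme,x,f,aa)
E
```

```text
[([0, 0, 560, 420, 230008], array([280., 213.])), ([177, 34, 59, 53, 2445], array([206.,  60.])), ([247, 34, 58, 50, 1349], array([275.,  53.])), ([316, 34, 59, 51, 1313], array([345.,  53.]))]
pocket w [0.63510488 0.09231408] cab [-0.06646993 -0.0851874   0.        ] 59.4375 2445 pred [0.63522124 0.09379133 0.        ]
setter scene [ 0.42989435 -0.25788925] 36.0 394
setter top [ 0.43174667 -0.25794876] 18.3125 196
```

Pocket measured at world (0.635,0.092), 1.5 mm from the fitted frame's prediction, with setter at (0.430,−0.258). I move to a pre-grasp pose behind the setter.

```bash
python3 - <<'E'
from mv import *
st()
R=Rt(45);g=np.array([.4305,-.258,.033]);u=-R[:,2]
print(W2C(g));print(delta(g+u*.16+[0,0,.03],R))
E
```

```text
t 8.8 pinch cab [-0.2197  0.0012  0.3661] w [ 0.5192 -0.0401  0.3661] F [-0.3 -0.3  0.1] g 49.8 j [-14.2  11.4   7.  -44.7 -88.9   4.9] axcab [ 0.704  0.005 -0.71 ]
[-0.45115184  0.04366502  0.033     ]
[15.13, 1.74, -4.3, 0.06, -0.05, 0.02]
```

Call:
play_rows --pt "15.1 1.7 -4.3 0 0 0 60" --pt "15.1 1.7 -4.3 0 0 0 60" --pt "15.1 1.7 -4.3 0 0 0 60" --pt "15.1 1.7 -4.3 0 0 0 60" --pt "15.1 1.7 -4.3 0 0 0 60" --pt "15.1 1.7 -4.3 0 0 0 60" --pt "15.1 1.7 -4.3 0 0 0 60" --pt "15.1 1.7 -4.3 0 0 0 60" --pt "15.1 1.7 -4.3 0 0 0 60" --pt "15.1 1.7 -4.3 0 0 0 60" --pt "15.1 1.7 -4.3 0 0 0 60" --pt "15.1 1.7 -4.3 0 0 0 60"

```text
time_s: 10.0
tcp_pos: [0.4123, -0.3554, 0.1658]
ee_rot: [[-0.14, -0.98, 0.141], [-0.697, 0.199, 0.689], [-0.703, -0.002, -0.711]]
wrist_force: [0.6, -0.4, -0.2]
gripper_width: 0.693
```

```bash
python3 - <<'E'
from pk import *
st()
s=r.sense();c=r.capture("wrist");cc=wcam(c,s);cv2.imwrite("pics/f_wrist.png",c["pixels"][:,:,::-1])
for z in(0,.046):
  print(proj(cc,circ(.4305,-.258,z,.02))[::15])
im=c["pixels"].astype(int);mk=((im[...,0]>70)&(im[...,0]>1.25*im[...,1])&(im[...,2]<.5*im[...,0])).astype(np.uint8)
u=proj(cc,[.4305,-.258,.03])[0];z=np.zeros_like(mk);a,b=int(u[1]),int(u[0]);print(u)
sl=np.s_[max(0,a-60):a+60,b-60:b+60];z[sl]=mk[sl]
h=cv2.convexHull(cv2.findNonZero(z));zz=np.zeros_like(z);cv2.fillConvexPoly(zz,h,1)
for zb in(.004,.008):print(fit(cc,zz,lambda x,y:[np.r_[circ(x,y,.046,.02),circ(x,y,zb,.02)]],[.4305,-.258]))
c=r.capture("top");cv2.imwrite("pics/f_top.png",c["pixels"][:,:,::-1])
E
```

```text
t 10.0 pinch cab [-0.5634  0.0416  0.1791] w [ 0.4097 -0.3683  0.1791] F [ 0.6 -0.4 -0.2] g 60.3 j [-45.8  33.3  10.6 -35.7 -95.2  40.2] axcab [ 0.703  0.003 -0.711]
[[259.00053018 141.27324648]
 [284.12554562 151.39346658]
 [300.58533524 135.11019274]
 [273.60896423 124.6354738 ]]
[[257.69854735 182.16713813]
 [284.47386702 191.28784691]
 [302.07526408 176.60762834]
 [273.25264709 167.08968196]]
[279.72080716 164.81804753]
(array([ 0.43097222, -0.25728965]), np.float64(275.375), np.uint64(2320))
(array([ 0.43002379, -0.2614568 ]), np.float64(188.1875), np.uint64(2320))
```

View pics/f_wrist.png

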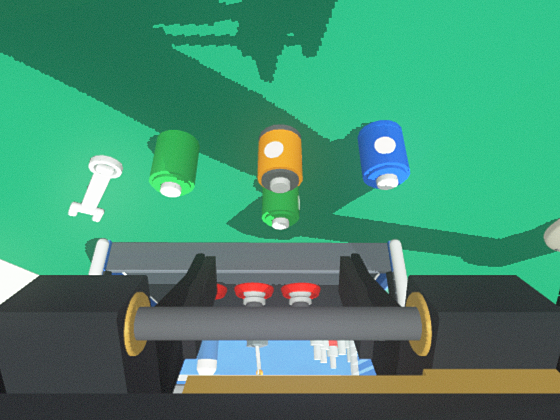

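View pics/f_top.png

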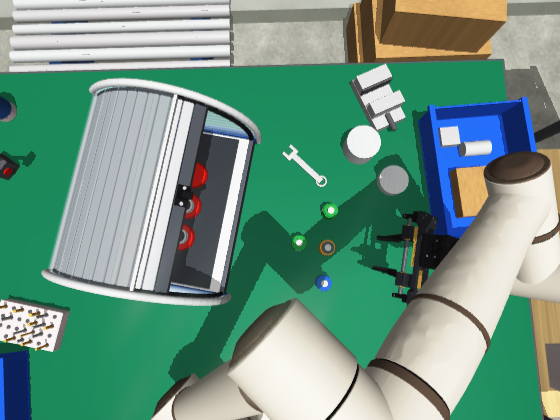

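The setter shows at wrist px (280,160), lined up as predicted. Before descending I check how high the wrist housing sits over the billets.

```bash
python3 - <<'E'
from pk import *
c=r.capture("scene");cv2.imwrite("pics/g_scene.png",c["pixels"][:,:,::-1])
R=Rt(45);g=np.array([.4305,-.2585,.033]);u=-R[:,2]
print(delta(g+u*.03,R),delta(g,R))
E
```

```text
[0.92, 0.06, 6.1, 0.03, -0.07, 0.05] [0.91, 0.06, 7.3, 0.03, -0.07, 0.05]
```

View pics/g_scene.png

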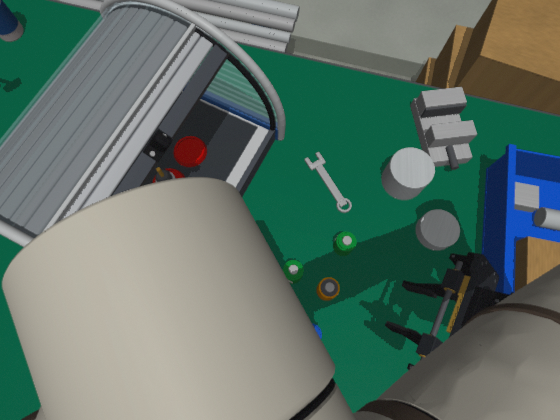

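Call:
play_rows --pt "0.9 0.06 1.5 0 0 0 60" --pt "0.9 0.06 3 0 0 0 60" --pt "0.9 0.06 4.5 0 0 0 60" --pt "0.9 0.06 5.5 0 0 0 60" --pt "0.9 0.06 6.1 0 0 0 60" --pt "0.9 0.06 6.1 0 0 0 60"

```text
time_s: 10.75
tcp_pos: [0.4281, -0.265, 0.0399]
ee_rot: [[-0.143, -0.98, 0.139], [-0.695, 0.199, 0.691], [-0.705, 0.002, -0.71]]
wrist_force: [-0.6, 0.2, -0.7]
gripper_width: 0.692
```

```bash
python3 - <<'E'
from pk import *
st()
s=r.sense();c=r.capture("wrist");cv2.imwrite("pics/h_wrist.png",c["pixels"][:,:,::-1])
c=r.capture("top");cv2.imwrite("pics/h_top.png",c["pixels"][:,:,::-1])
R=Rt(45);g=np.array([.4305,-.2585,.033])
print(delta(g,R))
E
```

```text
t 10.75 pinch cab [-0.4716  0.0445  0.0532] w [ 0.4255 -0.2779  0.0532] F [-0.6  0.2 -0.7] g 60.2 j [-39.4  37.6  -2.7 -39.5 -78.1  46.4] axcab [ 0.705  0.005 -0.71 ]
[-0.03, 0.0, 1.24, 0.02, -0.07, 0.04]
```

View pics/h_wrist.png

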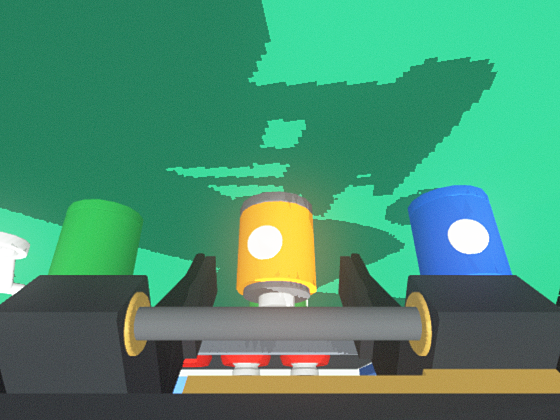

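View pics/h_top.png

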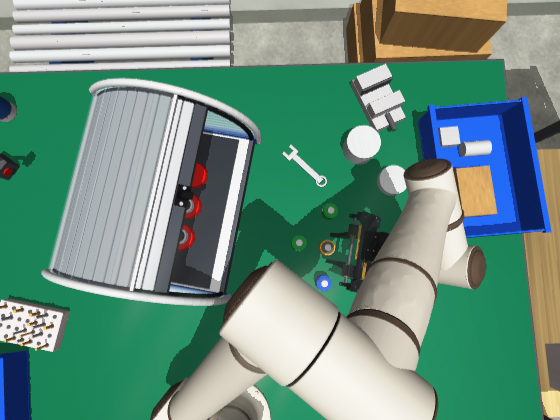

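The setter is centred between the fingers, px (277,245) against jaws at 205 and 350. The wrist elbow is near billet_flat in the top view at px (430,170), so I check its height from the other camera.

```bash
python3 - <<'E'
from pk import *
c=r.capture("scene");cv2.imwrite("pics/i_scene.png",c["pixels"][:,:,::-1])
E
```

```text
(no output)
```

View pics/i_scene.png

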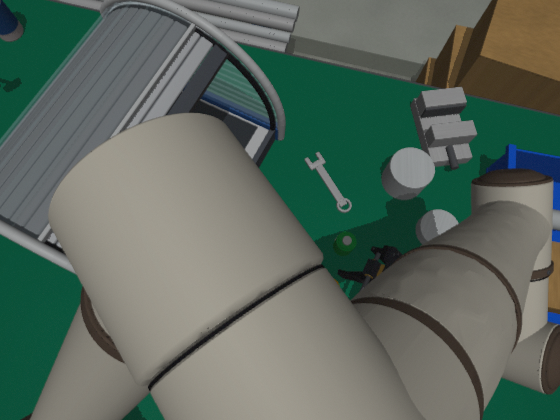

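```bash
python3 - <<'E'
from pk import *
import pickle
cs=pickle.load(open("cs.pkl","rb"))
P=[np.array(cs[n]["camera_matrix"])@np.c_[cs[n]["R"],cs[n]["t"]] for n in("scene","top")]
for a,b in [((512,178),(430,169)),((552,360),(478,268))]:
    X=cv2.triangulatePoints(P[0],P[1],np.array(a,float).reshape(2,1),np.array(b,float).reshape(2,1));X=X[:3]/X[3];print(X.ravel(), proj(cs["scene"],X.T),proj(cs["top"],X.T))
E
```

```text
[ 0.55917169 -0.40727072  0.36810718] [[513.1982923 178.5482529]] [[429.01728171 168.79718474]]
[ 0.37807206 -0.52440563  0.27485224] [[552.91424293 360.8911567 ]] [[477.16257993 267.49063701]]
```

The wrist links are 0.27–0.37 m up, well clear of the billets. I close in, grip, then lift.

Call:
play_rows --pt "0 0 0.6 0 0 0 60" --pt "0 0 1.2 0 0 0 60" --pt "0 0 1.22 0 0 0 60" --pt "0 0 1.22 0 0 0 34" --pt "0 0 1.22 0 0 0 34" --pt "0 0 1.22 0 0 0 34" --pt "0 0 1.22 0 0 0 34" --pt "0 0 1.22 0 0 0 34" --pt "0 0 1.22 0 0 0 34" --pt "-0.7 0 0.5 0 0 0 34" --pt "-1.4 0 -0.2 0 0 0 34"

```text
time_s: 12.0
tcp_pos: [0.4319, -0.2455, 0.0677]
ee_rot: [[-0.146, -0.979, 0.14], [-0.695, 0.202, 0.69], [-0.704, 0.003, -0.71]]
wrist_force: [0.7, -0.1, -3.3]
gripper_width: 0.45
```

```bash
python3 - <<'E'
from pk import *
st()
s=r.sense();c=r.capture("wrist");cv2.imwrite("pics/j_wrist.png",c["pixels"][:,:,::-1])
E
```

```text
t 12.0 pinch cab [-0.4518  0.0447  0.081 ] w [ 0.4293 -0.2584  0.081 ] F [ 0.7 -0.1 -3.3] g 39.1 j [-37.8  34.4  -3.7 -40.  -78.9  43.8] axcab [ 0.704  0.004 -0.71 ]
```

View pics/j_wrist.png

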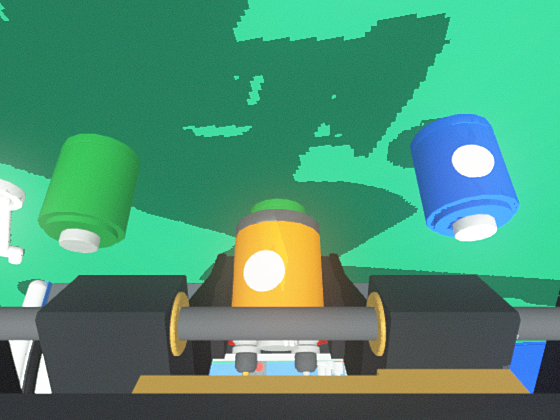

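Gripped: opening 39.1 mm and −3.3 N of weight. Next I go to the front of the pocket.

```bash
python3 - <<'E'
from mv import *
R=Rt(45)
for q in [(-.44,.03,.135),(-.30,-.085,.125),(-.26,-.085,.105)]:print(delta(C(*q),R))
E
```

```text
[-1.76, -0.53, -1.05, 0.0, -0.09, 0.07]
[-5.44, -5.15, 3.16, 0.0, -0.09, 0.07]
[-6.02, -5.15, 4.85, 0.0, -0.09, 0.07]
```

Call:
play_rows --pt "-0.9 -0.3 -0.5 0 0 0 34" --pt "-1.8 -0.5 -1 0 -0.05 0 34" --pt "-2.7 -1.7 0 0 -0.09 0.05 34" --pt "-3.6 -2.8 1.1 0 -0.09 0.07 34" --pt "-4.5 -4 2.1 0 -0.09 0.07 34" --pt "-5.4 -5.15 3.2 0 -0.09 0.07 34" --pt "-5.7 -5.15 4 0 -0.09 0.07 34" --pt "-6 -5.15 4.85 0 -0.09 0.07 34" --pt "-6 -5.15 4.85 0 -0.09 0.07 34" --pt "-6 -5.15 4.85 0 -0.09 0.07 34"

```text
time_s: 13.05
tcp_pos: [0.5965, -0.0833, 0.0865]
ee_rot: [[-0.149, -0.979, 0.14], [-0.69, 0.204, 0.695], [-0.709, 0.007, -0.706]]
wrist_force: [0.2, -1.3, -3.7]
gripper_width: 0.447
```

```bash
python3 - <<'E'
from pk import *
import pickle
st()
s=r.sense();c=r.capture("wrist");cc=wcam(c,s)
pin=s["tcp_pos"]-s["ee_rot"][:,2]*r.pinch_z
im=c["pixels"][:,:,::-1].copy()
for dz,col in((-.033,(255,0,255)),(.013,(255,255,0))):
    q=proj(cc,circ(pin[0],pin[1],pin[2]+dz,.02));cv2.polylines(im,[np.round(q).astype(np.int32)],True,col,1)
cv2.imwrite("pics/k_wrist.png",im)
c=r.capture("scene");cv2.imwrite("pics/k_scene.png",c["pixels"][:,:,::-1])
R=Rt(45)
P=np.load("pocket.npy");
g=np.r_[P,.10];print(W2C(g));print(delta(g,R),delta(np.r_[P,.075],R))
E
```

```text
t 13.05 pinch cab [-0.2595 -0.0833  0.0997] w [ 0.5939 -0.0963  0.0997] F [ 0.2 -1.3 -3.7] g 38.9 j [-18.2  34.7   3.  -47.5 -72.6  27.2] axcab [ 0.709  0.005 -0.706]
[-0.06646993 -0.0851874   0.1       ]
[-5.45, -0.03, 5.52, 0.03, 0.03, -0.05] [-4.74, -0.04, 6.23, 0.03, 0.03, -0.05]
```

View pics/k_wrist.png

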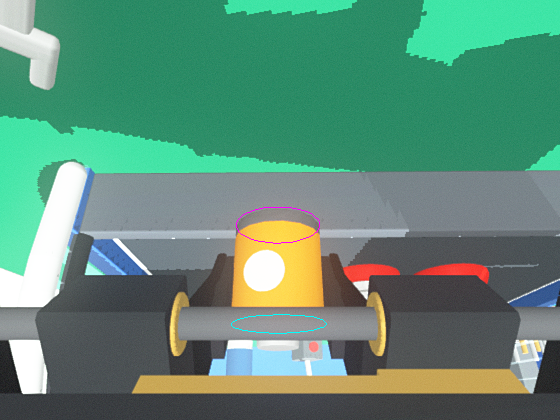

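View pics/k_scene.png

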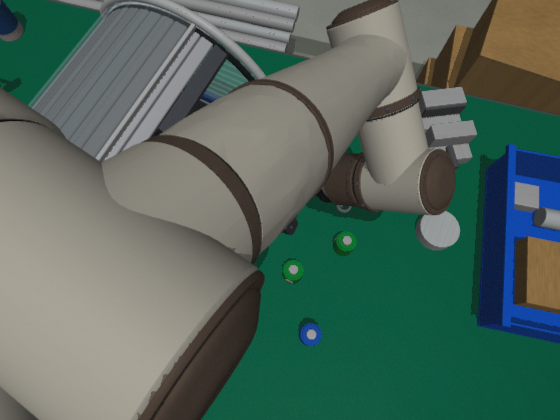

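```bash
python3 -c "
import cv2
a=cv2.imread('pics/k_wrist.png')[190:300,210:350];cv2.imwrite('pics/k2.png',cv2.resize(a,None,fx=5,fy=5,interpolation=cv2.INTER_NEAREST))"
```

```text
(no output)
```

View pics/k2.png

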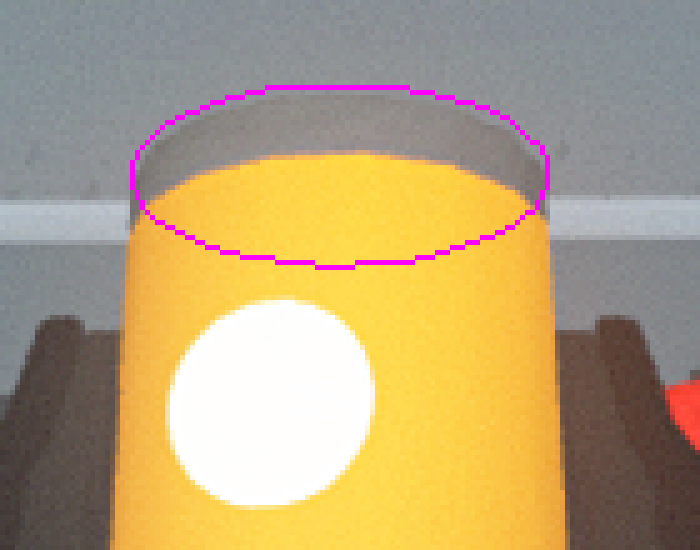

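The in-hand prediction matches to about 1 px, so the underside is 33 mm below the pinch point and upright. I move in over the pocket.

Call:
play_rows --pt "-0.9 0 0.9 0 0 0 34" --pt "-1.8 0 1.8 0 0 0 34" --pt "-2.7 -0.02 2.7 0 0 0 34" --pt "-3.6 -0.02 3.6 0 0 0 34" --pt "-4.4 -0.03 4.45 0 0 0 34" --pt "-5 -0.03 5.1 0 0 0 34" --pt "-5.4 -0.03 5.5 0 0 0 34" --pt "-5.4 -0.03 5.5 0 0 0 34" --pt "-5.4 -0.03 5.5 0 0 0 34"

```text
time_s: 14.05
tcp_pos: [0.6375, 0.1039, 0.0868]
ee_rot: [[-0.148, -0.979, 0.143], [-0.69, 0.205, 0.694], [-0.709, 0.004, -0.706]]
wrist_force: [0.9, -0.6, -4.8]
gripper_width: 0.453
```

```bash
python3 - <<'E'
from pk import *
st()
s=r.sense();c=r.capture("wrist");cc=wcam(c,s)
pin=s["tcp_pos"]-s["ee_rot"][:,2]*r.pinch_z
P=np.load("pocket.npy")
im=c["pixels"][:,:,::-1].copy()
for a,col in((circ(pin[0],pin[1],pin[2]-.033,.02),(255,0,255)),(circ(*P,.044,.0265),(255,255,0)),(circ(*P,.030,.036),(255,255,255))):
    cv2.polylines(im,[np.round(proj(cc,a)).astype(np.int32)],True,col,1)
cv2.imwrite("pics/l_wrist.png",im)
R=Rt(45)
print(delta(np.r_[P,.076],R),delta(np.r_[P,.069],R))
E
```

```text
t 14.05 pinch cab [-0.0679 -0.0852  0.1   ] w [0.6348 0.0909 0.1   ] F [ 0.9 -0.6 -4.8] g 39.5 j [ -1.2  32.9   0.7 -52.8 -61.1  17.6] axcab [ 0.709  0.002 -0.706]
[0.63, -0.0, 0.72, 0.02, 0.03, -0.05] [0.83, -0.0, 0.92, 0.02, 0.03, -0.05]
```

View pics/l_wrist.png

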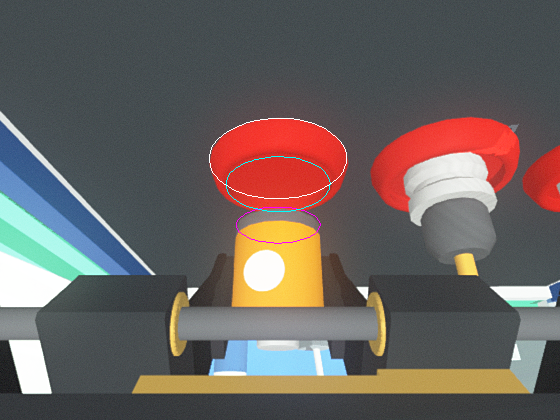

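Overlays of the rim (cyan) and foot (white) sit on the pocket. I lower in.

Call:
play_rows --pt "0.2 0 0.25 0 0 0 34" --pt "0.4 0 0.5 0 0 0 34" --pt "0.6 0 0.72 0 0 0 34" --pt "0.7 0 0.8 0 0 0 34" --pt "0.78 0 0.88 0 0 0 34" --pt "0.82 0 0.92 0 0 0 34" --pt "0.82 0 0.92 0 0 0 34"

```text
time_s: 14.8
tcp_pos: [0.6377, 0.1068, 0.0559]
ee_rot: [[-0.148, -0.979, 0.142], [-0.689, 0.205, 0.695], [-0.709, 0.005, -0.705]]
wrist_force: [-0.3, 0.1, -4.1]
gripper_width: 0.446
```

```bash
python3 - <<'E'
from pk import *
st()
s=r.sense();c=r.capture("wrist");cc=wcam(c,s)
pin=s["tcp_pos"]-s["ee_rot"][:,2]*r.pinch_z
P=np.load("pocket.npy")
im=c["pixels"][:,:,::-1].copy()
cv2.imwrite("pics/m_wrist.png",im)
R=Rt(45)
print(delta(np.r_[P,.069],R))
E
```

```text
t 14.8 pinch cab [-0.065  -0.0848  0.0691] w [0.6351 0.0938 0.0691] F [-0.3  0.1 -4.1] g 38.8 j [ -1.2  35.3   0.1 -54.3 -59.3  20.5] axcab [ 0.709  0.003 -0.705]
[0.05, -0.01, -0.03, 0.03, 0.04, -0.04]
```

View pics/m_wrist.png

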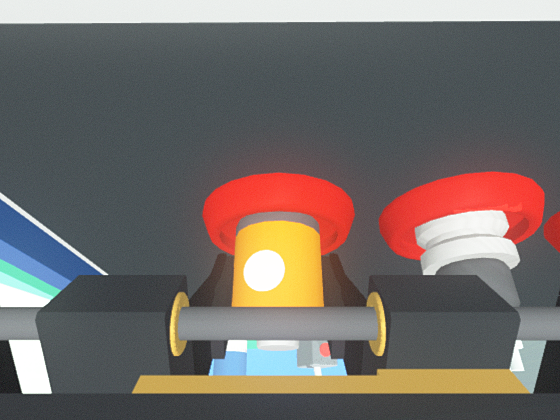

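The foot is inside the recess, centred, and not yet loaded (still −4 N). I lower a few mm until contact.

Call:
play_rows --pt "0.03 0 0.03 0 0 0 34" --pt "0.06 0 0.06 0 0 0 34" --pt "0.06 0 0.06 0 0 0 34"

```text
time_s: 15.15
tcp_pos: [0.638, 0.107, 0.0552]
ee_rot: [[-0.146, -0.979, 0.143], [-0.689, 0.204, 0.696], [-0.71, 0.003, -0.704]]
wrist_force: [-0.8, 0.1, 0.9]
gripper_width: 0.453
```

```bash
python3 -c "
from mv import *
st()"
```

```text
t 15.15 pinch cab [-0.0648 -0.0851  0.0684] w [0.6353 0.094  0.0684] F [-0.8  0.1  0.9] g 39.4 j [ -1.3  35.4   0.1 -54.4 -59.3  20.7] axcab [ 0.71   0.002 -0.704]
```

Contact is made (force −4 → +0.9 N). I open modestly and withdraw along the tool axis.

Call:
play_rows --pt "0 0 0 0 0 0 50" --pt "0 0 0 0 0 0 50" --pt "0 0 0 0 0 0 50" --pt "0 0 0 0 0 0 50" --pt "0 0 -0.5 0 0 0 50" --pt "0 0 -1.2 0 0 0 50" --pt "0 0 -2.2 0 0 0 50" --pt "0 0 -3.4 0 0 0 50" --pt "0 0 -4.8 0 0 0 50" --pt "0 0 -6.2 0 0 0 50" --pt "0 0 -7.5 0 0 0 50" --pt "0 0 -7.5 0 0 0 50"

```text
time_s: 16.35
tcp_pos: [0.6124, -0.028, 0.1911]
ee_rot: [[-0.144, -0.978, 0.151], [-0.692, 0.208, 0.691], [-0.707, -0.005, -0.707]]
wrist_force: [0.2, 0.5, 1.3]
gripper_width: 0.571
```

```bash
python3 - <<'E'
from pk import *
st()
s=r.sense();c=r.capture("wrist");cc=wcam(c,s);P=np.load("pocket.npy")
print("holders",[(W2C(d["centre"]).round(3),d["score"]) for d in r.spot_in("wrist","holder_1")])
im=c["pixels"][:,:,::-1].copy();cv2.imwrite("pics/n0.png",im)
for a,col in((circ(*P,.036+.046,.02),(255,0,255)),(circ(*P,.030,.036),(255,255,255)),(circ(*P,.036,.02),(0,255,0))):
    cv2.polylines(im,[np.round(proj(cc,a)).astype(np.int32)],True,col,1)
cv2.imwrite("pics/n_wrist.png",im)
c=r.capture("top");cv2.imwrite("pics/n_top.png",c["pixels"][:,:,::-1])
E
```

```text
t 16.35 pinch cab [-0.2021 -0.0873  0.2044] w [ 0.6095 -0.0409  0.2044] F [0.2 0.5 1.3] g 49.7 j [-12.7  26.5   5.7 -46.9 -75.8  15.7] axcab [ 0.707 -0.007 -0.707]
holders [(array([-0.077, -0.003,  0.062]), 0.86), (array([-0.078,  0.078,  0.063]), 0.78), (array([-0.128, -0.102,  0.03 ]), 0.54)]
```

View pics/n_wrist.png

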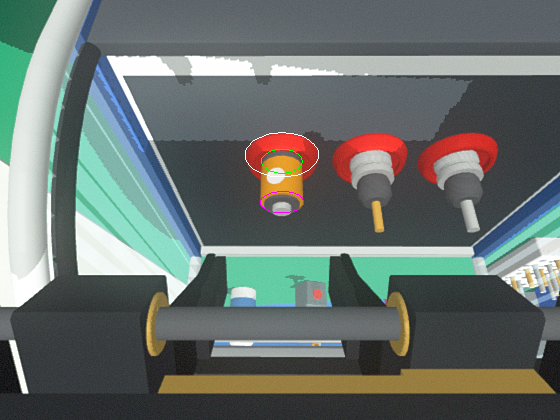

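View pics/n_top.png

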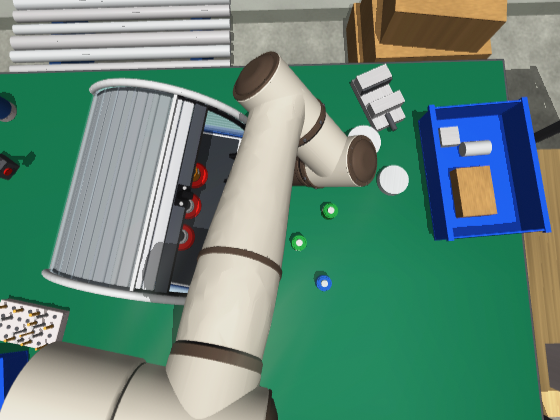

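The setter stands in the pocket at px (282,175) with the overlays on it. I back off a little more, let the arm settle, then do a final measured check.

Call:
play_rows --pt "0 0 -1.5 0 0 0 50" --pt "0 0 -2.5 0 0 0 50" --pt "0 0 -2.5 0 0 0 50" --pt "0 0 -2.5 0 0 0 50" --pt "0 0 -2.5 0 0 0 50" --pt "0 0 -2.5 0 0 0 50" --pt "0 0 -2.5 0 0 0 50" --pt "0 0 -2.5 0 0 0 50"

```text
time_s: 17.3
tcp_pos: [0.6021, -0.0664, 0.2297]
ee_rot: [[-0.148, -0.979, 0.141], [-0.689, 0.204, 0.695], [-0.709, 0.006, -0.705]]
wrist_force: [-1.3, 0.4, -0.2]
gripper_width: 0.572
```

```bash
python3 - <<'E'
from pk import *
st()
s=r.sense();c=r.capture("wrist");cc=wcam(c,s);P=np.load("pocket.npy")
im=c["pixels"].astype(int)
mk=((im[...,0]>90)&(im[...,1]>.4*im[...,0])&(im[...,0]>1.25*im[...,1])&(im[...,2]<.5*im[...,0])).astype(np.uint8)
u=proj(cc,np.r_[P,.06])[0];z=np.zeros_like(mk);a,b=int(u[1]),int(u[0]);sl=np.s_[max(0,a-40):a+40,b-40:b+40];z[sl]=mk[sl]
h=cv2.convexHull(cv2.findNonZero(z));zz=np.zeros_like(z);cv2.fillConvexPoly(zz,h,1)
x,f,n=fit(cc,zz,lambda x,y:[np.r_[circ(x,y,.082,.02),circ(x,y,.044,.02)]],P);print("setter-cab",W2C([*x,0]),"off mm",(x-P)*1e3,f,n)
print("holders",[(W2C(d["centre"]).round(3),d["score"]) for d in r.spot_in("wrist","holder_1")])
print("rail",[(W2C(d["centre"]).round(3),d["score"]) for d in r.spot_in("wrist","rail_edge")])
v=c["pixels"][:,:,::-1].copy()
for y in(-.1,.1):
    q=proj(cc,[C(-.113,y,.225)])[0];cv2.circle(v,tuple(np.round(q).astype(int).tolist()),3,(0,255,0),1)
for a,col in((circ(*P,.082,.02),(255,0,255)),(circ(*P,.030,.036),(255,255,255))):
    cv2.polylines(v,[np.round(proj(cc,a)).astype(np.int32)],True,col,1)
cv2.imwrite("pics/o_wrist.png",v)
E
```

```text
t 17.3 pinch cab [-0.2419 -0.0853  0.2429] w [ 0.5994 -0.0794  0.2429] F [-1.3  0.4 -0.2] g 49.7 j [-16.3  25.2   9.2 -45.5 -82.1  14.3] axcab [ 0.709  0.004 -0.705]
setter-cab [-0.09352385 -0.08869219  0.        ] off mm [ -2.08690643 -27.20005035] 1298.5 3213
holders [(array([-0.078,  0.079,  0.061]), 0.83), (array([-0.077, -0.001,  0.064]), 0.65)]
rail [(array([-0.071, -0.078,  0.252]), 0.59), (array([-0.08 , -0.083,  0.068]), 0.31)]
```

View pics/o_wrist.png

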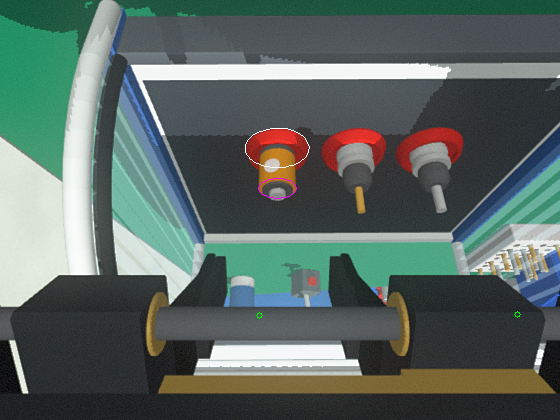

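The fit was spoiled because its mask took in red pocket pixels (3213 px). The overlay itself agrees. I redo it with a hue mask and compare the shutter in the top view.

```bash
python3 - <<'E'
from pk import *
s=r.sense();c=r.capture("wrist");cc=wcam(c,s);P=np.load("pocket.npy")
hsv=cv2.cvtColor(c["pixels"],cv2.COLOR_RGB2HSV);mk=((hsv[...,0]>11)&(hsv[...,0]<24)&(hsv[...,1]>130)&(hsv[...,2]>60)).astype(np.uint8)
mk[:, :245]=0;mk[:,320:]=0;mk[:120]=0;mk[215:]=0
mk=cv2.morphologyEx(mk,cv2.MORPH_OPEN,np.ones((3,3)))
h=cv2.convexHull(cv2.findNonZero(mk));zz=np.zeros_like(mk);cv2.fillConvexPoly(zz,h,1)
x,f,n=fit(cc,zz,lambda x,y:[np.r_[circ(x,y,.082,.02),circ(x,y,.042,.02)]],P);print("setter-cab",W2C([*x,0]),"off mm",(x-P)*1e3,f,n)
a=cv2.imread("pics/e_top.png");c=r.capture("top");b=c["pixels"][:,:,::-1]
m=cv2.absdiff(a,b)[90:270,60:195].max(2);print("shutter diff frac",(m>40).mean())
cv2.imwrite("pics/p_top.png",cv2.resize(np.hstack([a[70:310,40:280],b[70:310,40:280]]),None,fx=1.6,fy=1.6))
print(r.sense()["wrist_force"])
for t in("billet_big","billet_flat"):print(t,[np.round(d["centre"],3) for d in r.spot_in("top",t)])
E
```

```text
setter-cab [-0.06585377 -0.08560472  0.        ] off mm [0.5342233  0.51809183] 223.1875 1509
shutter diff frac 0.006337448559670782
[-0.56193604 -0.2884555  -0.16115241]
billet_big [array([0.628, 0.073, 0.036])]
billet_flat []
```

View pics/p_top.png

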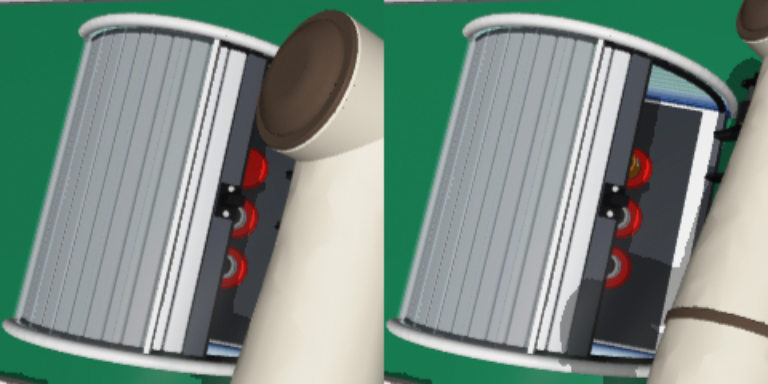

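The setter is 0.7 mm off the pocket centre, and the shutter looks the same as right after it was let go. I hand in.

```bash
python3 -c "
from station import r
print(r.finish_job(), r.sense()['time_s'])"
```

```text
the job is handed in; nothing more can be done
the job is handed in; nothing more can be done
```

I raised the shutter to its stop and set the gold height setter upright in the empty red pocket. I then backed the arm out of the cabinet and handed the job in at about 17.5 s; no verdict was reported.

**Shutter:** the pull's position put it at 1.011 rad when I let go. The top view before hand-in matched the one taken just after release, so it stayed open.

**Setter:** the final fit puts it about 0.7 mm from the measured pocket centre, and it looks upright in the wrist view. I lowered it until it touched the pocket floor, where the wrist force went from −4 to +0.9 N.

**Toolholders:** they stand in their pockets as before. Their detected positions shifted by up to 6 mm, with different arm poses behind the two readings; I saw no sign of contact.

**Checks that failed or disagreed:**
- My first setter fit was wrong (27 mm off) because its mask took in red pocket pixels. A tighter colour mask gave the 0.7 mm figure.
- The network's billet search in the last top view failed: it found no flat billet and gave a false match for the big one. The view after placing showed both in their places by eye, the big one partly behind the arm.

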